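# Comb the building sticks into rows against the tray's stop bar

### The job

Tidy the building sticks: take the wooden rake by its handle, set its tines down on the tray floor beyond the scattered sticks and, keeping the tines lightly pressed on the floor, comb all four sticks to the metal stop bar so that they lie flat and parallel to it, side by side without gaps. Snug the row up with a steady, gentle push of about 8 N against the bar for about a second (it must never feel 16 N or more, and the rake must never bear down hard on the tray), then stand the rake back upright in the middle of its felt mat and let go. Use only the rake on the sticks, never the gripper, and leave everything else on the table alone.

Things in the scene. Friction and masses are not known exactly. Their poses are not given: they have to be found in the camera images.
- tray: Shallow grey painted tray, fixed, 290 (x) x 186 (y) x 28 mm high; pose varies (yaw up to 0.3 rad). Origin: centre of its underside. Floor top 10 mm above the origin; inside spans x -130 to +130 mm, y -85 to +85 mm. Side walls 8 mm thick, +x end wall 15 mm, tops at 28 mm. The stop bar closes the -x end, nearer the robot.
- stop: Dark steel stop bar closing the tray's -x end, fixed: 15 (x) x 170 (y) x 30 mm high. Origin: centre of its underside, at x = -137.5 mm in the tray's frame; axes as the tray's. It carries a flat facing plate, 26 mm high, clamped rigidly but set differently each time: its inner face stands anywhere from x = -130 to -122 mm in the tray's frame (not measured).
- rake: Wooden hand rake standing on its tines on the mat, about 0.18 kg. Origin: centre of its underside (tine ends, spring relaxed), moves with the handle; y along the head, z up. Six tines, each 30 (x) x 10 (y) x 18 mm, 24 mm apart centre to centre, under a head 30 (x) x 130 (y) mm, top at 32 mm; front and back faces at x = +15 and -15 mm, either may comb.
- rake_grip (a point): Grip point: centre of the rake's block handle (22 (x) x 40 (y) mm, 32 to 100 mm high), 64 mm above the rake's origin; axes as the rake's. Grip across the 22 mm with a firm 40 to 60 N. The handle is sprung: pressed down, it sinks towards the head from about 1 N, 0.5 N more per mm, and bottoms at 8 mm (5.5 N), rigid beyond. Sideways it is rigid.
- mat: Grey felt mat fixed on the table to the robot's right, 80 (x) x 180 (y) x 4 mm, the rake's place. Origin: centre of its underside; y along its length.
- stick0: Plain beech building stick, square section, 10 (x) x 100 (y) x 10 mm, about 12 g, lying loose on the tray floor; its long axis is y. Origin: centre of its underside. At the start anywhere from the bar to 75 mm beyond the tray's centre, turned up to 0.55 rad from parallel to the bar.
- stick1: Plain beech building stick, square section, 10 (x) x 100 (y) x 10 mm, about 12 g, lying loose on the tray floor; its long axis is y. Origin: centre of its underside. At the start anywhere from the bar to 75 mm beyond the tray's centre, turned up to 0.55 rad from parallel to the bar.
- stick2: Plain beech building stick, square section, 10 (x) x 100 (y) x 10 mm, about 12 g, lying loose on the tray floor; its long axis is y. Origin: centre of its underside. At the start anywhere from the bar to 75 mm beyond the tray's centre, turned up to 0.55 rad from parallel to the bar.
- stick3: Plain beech building stick, square section, 10 (x) x 100 (y) x 10 mm, about 12 g, lying loose on the tray floor; its long axis is y. Origin: centre of its underside. At the start anywhere from the bar to 75 mm beyond the tray's centre, turned up to 0.55 rad from parallel to the bar.
- candle: Bystander: candle in a glass, 60 mm across, 55 mm high. Origin: centre of its underside.
- mug: Bystander: blue mug, 80 mm across, 90 mm high. Origin: centre of its underside.
- remote: Bystander: black remote control, 160 x 45 x 18 mm. Origin: centre of its underside.
- tin: Bystander: plain pale metal tin, 66 mm across, 70 mm high. Origin: centre of its underside.
Things that resemble listed ones, but are neither listed nor needed, are in the scene too. Several things look just like the mat: the one meant starts farthest from the robot's base.

How it is judged:
On the way, in this order (a step that is already met when the one before it is completed fails the run):
1. the rake is lifted clear of its mat (z of rake in the frame of mat above 0.03 m), for 0.1 s.
2. the rake's tines are set down with light pressure on the tray floor beyond the sticks (x of rake in the frame of tray above 0.08 m and contact force between rake and tray above 0.8 N), for 0.1 s.
3. the rake is part way along the tray with its tines still pressed on the floor (x of rake in the frame of tray between -0.06 and 0.03 m and contact force between rake and tray above 0.4 N), for 0.1 s.
4. the sticks lie in a close parallel row and are pushed against the stop bar with more than 4 N (x of each of stick0, stick1, stick2, stick3 in the frame of tray below -0.083 m and angle between the y axis of each of stick0, stick1, stick2, stick3 and the y axis of tray, either way round below 0.1 rad and z of each of stick0, stick1, stick2, stick3 in the frame of tray below 0.0165 m and x of any of stick0, stick1, stick2, stick3 in the frame of tray below -0.113 m and x of stick0 in the frame of stick1 between -0.0345 and 0.0345 m and x of stick0 in the frame of stick2 between -0.0345 and 0.0345 m and x of stick0 in the frame of stick3 between -0.0345 and 0.0345 m and x of stick1 in the frame of stick2 between -0.0345 and 0.0345 m and x of stick1 in the frame of stick3 between -0.0345 and 0.0345 m and x of stick2 in the frame of stick3 between -0.0345 and 0.0345 m and contact force between stop and anything else above 4 N), for 0.4 s.
At the end, for the whole second after the job is handed in: All four sticks lie flat on the tray floor at the bar, each within 0.10 rad of parallel to it, first and last centres under 34.5 mm apart (gapless: 30 mm), the first within 17 mm of the tray's inner end. The rake stands upright, at rest, its centre within 30 mm of the mat's (x of each of stick0, stick1, stick2, stick3 in the frame of tray below -0.083 m and angle between the y axis of each of stick0, stick1, stick2, stick3 and the y axis of tray, either way round below 0.1 rad and z of each of stick0, stick1, stick2, stick3 in the frame of tray below 0.0165 m and x of any of stick0, stick1, stick2, stick3 in the frame of tray below -0.113 m and x of stick0 in the frame of stick1 between -0.0345 and 0.0345 m and x of stick0 in the frame of stick2 between -0.0345 and 0.0345 m and x of stick0 in the frame of stick3 between -0.0345 and 0.0345 m and x of stick1 in the frame of stick2 between -0.0345 and 0.0345 m and x of stick1 in the frame of stick3 between -0.0345 and 0.0345 m and x of stick2 in the frame of stick3 between -0.0345 and 0.0345 m and horizontal distance between rake and mat below 0.03 m and angle between rake's own z axis and vertical below 0.08 rad and z of rake in the frame of mat below 0.008 m and linear speed of rake below 0.02 m/s); the robot touches nothing.
It fails at once if the stop bar is pushed with 16 N or more (contact force between stop and anything else above 16 N).
It fails at once if the rake bears on the tray with more than 20 N (contact force between rake and tray above 20 N).
It fails at once if the gripper or arm touches a stick (contact force between any of the fingers, the arm and stick0 above 0.5 N or contact force between any of the fingers, the arm and stick1 above 0.5 N or contact force between any of the fingers, the arm and stick2 above 0.5 N or contact force between any of the fingers, the arm and stick3 above 0.5 N).
It fails at once if a bystander is moved by more than 20 mm (distance of any of candle, mug, remote, tin from where it was at the start of the episode above 0.02 m).
It also fails if it takes over 72 s, if anything falls off the work surface, if the arm or the gripper's body presses on something with over 40 N, if the wrist force passes 120 N, or if a joint passes its speed limit or range.

### The arm

A 6-joint arm with a two-finger parallel gripper is mounted at the origin on the work surface. World frame = base frame: x ahead of the robot, y to its left, z up, the work surface at z = 0. Lengths are in m, angles in rad, forces in N, time in s.
With the tool pointing down it reaches from about 0.25 to 0.775 m from the base axis. Payload 4 kg.
Tool frame: the origin (TCP) lies midway between the tips of the shut fingers; the grasp point (between the pads) lies arm.grasp_offset behind it (arm.grasp_offset is the distance from the TCP to the grasp point, in m); z points along the fingers, y is the line along which they close (so a half turn about z gives the same grasp; the last joint's range is limited). The gripper opens to 94 mm and grips with 3 to 60 N. Pads are 16 mm wide; open, the fingers measure 119 mm over their backs; the gripper's body (75 mm by 177 mm) begins 78 mm behind the grasp point.
Start: joints at [1.153, 0.087, 1.371, -0, 1.684, -0.103], TCP at [0.17, 0.523, 0.206] pointing down, gripper open.
Joint ranges: [-3.1, 3.1], [-0.76, 2.03], [0.27, 2.55], [-1.08, 4.22], [0.17, 2.65], [-2.57, 2.57]. Speed limits (rad/s): [2.79, 2.79, 3.14, 3.14, 3.14, 3.14].

### API

Orientations are given as [roll, pitch, yaw] about the fixed x, y, z axes, in that order (R = Rz(yaw) Ry(pitch) Rx(roll)).
In Python, from bench import arm gives the robot as it stands.
- The arm moves only by the tool send_rows, never from a script. Its argument "rows" is a list of rows, each an object of numbers: "tx", "ty", "tz": the shift along the tool's x, y, z in units of 500 mm (1.0 is 500 mm); "wx", "wy", "wz": the turn, a rotation vector about the tool's x, y, z in units of 180 degrees (1.0 is 180 degrees); "jaw": the opening, from 0 (shut) to 1 (fully open). A call has 1 to 12 rows; each row is the pose to reach, as a shift and turn from the pose commanded when the call began, along the tool's axes at that moment, turning the shorter way round; what a row does not reach only later rows make up. A row lasts 1/10 s, in which the tool goes at most 50 mm and 8.59 degrees, less where a joint would pass 70% of its speed; a pose out of reach is approached as far as the arm can. A call with a number of a shift or a turn outside -1 to 1 is refused whole. A call with a gripper value outside its range is refused whole. The fingers move at their own pace and stop on an object; the grip force is fixed at half the most. Time passes only in rows, so rows that repeat a pose let the fingers close. It gives the time, the measured TCP pose, the force, the opening and the grip force at its end, in the units of the state.
- arm.get_state(): the state, without advancing time (a new reading comes with each control period).
- arm.get_image(name): name is "scene" or "top" or "wrist"; returns the picture (480x640x3 uint8, red, green, blue); there is no depth.
- arm.camera_info(name): a dict with "vfov" (degrees; the focal length in pixels is half the picture's height over the tangent of half this angle, whatever the lens; pixels are square), "cx", "cy" (the principal point, pixels), "rvec" (rotation vector, rad) and "tvec" (3), from world to camera coordinates, as OpenCV has them; the wrist camera has in their place "hand_eye" (4x4, takes a point from camera to tool coordinates, whose origin is the TCP and whose axes are the flange's). Camera axes: x right, y down, z forward; pixel columns grow to the right and rows downward; lengths in m; the calibration is good to about 2 mm. A picture is of the moment at which its call begins: read the wrist's pose just before it. camera_info takes no time and is no camera call.
- arm.close_job(): hands the job in; it is judged then, once.
The state is a dict: "t": time; "qpos": joint angles; "joint_vel": joint speeds; "effort": joint torques, N m; "tool_pos": TCP position; "orientation": TCP orientation; "ft_force": force on the tool from outside, world axes, zero at the start; "torque": the same for the moment, N m; "grip_width": opening from 0.0 (shut) to 1.0 (fully open); "gripper_force": force on a finger pad.
Only numpy, scipy, OpenCV 4.12 (cv2) and the standard library are available. Lean on these libraries where they do the work, as an engineer would, in place of code of your own. Each camera call takes 0.05 s, during which the arm holds its last target. There are 200 camera calls.

## Working session

There is one attempt and no reset: what is moved stays moved. The work goes in short steps, Python scripts to look and compute and a tool call to move; the robot and the scene stay as the last step left them, time stands still between calls to the robot, and variables do not carry over. Pictures are saved under pics/ and viewed, at most 10 in all, crops included, and the job is handed in when it is done.

Besides the shell and the picture viewer there is one more tool, called as name(argument=value, ...) on one line, values as JSON. send_rows: Moves the arm, as the interface text tells. Shifts and turns lie within -1 to 1; 1 stands for 500 mm of shift or 180 degrees of turn. Its arguments: {"type":"object","properties":{"rows":{"type":"array"}},"required":["rows"]}

```bash
ls; mkdir -p pics
python3 - <<'E'
from bench import arm
import cv2
s=arm.get_state();print(s)
print(arm.grasp_offset)
for n in("scene","top","wrist"):
    print(n,arm.camera_info(n))
for n in("scene","top"):
    im=arm.get_image(n);cv2.imwrite(f"pics/{n}0.png",im[...,::-1])
E
```

```text
pics
{'t': 0.0, 'qpos': array([ 1.15292611e+00,  8.79240494e-02,  1.37225388e+00, -1.82727362e-05,
        1.68361192e+00, -1.03081527e-01]), 'joint_vel': array([ 0.00081286,  0.00153982, -0.00057894, -0.00064717, -0.00090555,
        0.00054235]), 'effort': array([ 9.47430090e-04, -3.40177238e+01, -3.02430332e+01,  7.19532534e-02,
        3.27619747e-02, -1.46807288e-04]), 'tool_pos': array([0.17006124, 0.52245997, 0.2043213 ]), 'orientation': array([-3.13940525e+00, -2.08025050e-04,  2.82680170e+00]), 'ft_force': array([-0.1016445 , -0.18723843, -0.4228292 ]), 'torque': array([-0.00889638,  0.05675847, -0.01288586]), 'gripper_force': 0.0, 'grip_width': 0.9989124134267865}
0.0188
scene {'vfov': 47.049810977052054, 'cx': 328.2747365484448, 'cy': 245.00959552532152, 'rvec': array([ 1.13231604,  2.48915472, -0.90327596]), 'tvec': array([ 0.30701357, -0.28257099,  1.37245937])}
top {'vfov': 57.8044614688546, 'cx': 320.8360658791586, 'cy': 240.3601841999708, 'rvec': array([ 2.14506353, -2.15713884,  0.1538163 ]), 'tvec': array([0.03865285, 0.5291112 , 0.85301551])}
wrist {'vfov': 64.34893780213727, 'cx': 319.0636403540314, 'cy': 242.06514590771803, 'hand_eye': array([[ 6.95005496e-04, -9.59827317e-01, -2.80590518e-01,
         8.23878642e-02],
       [ 9.99999558e-01,  4.89459459e-04,  8.02623806e-04,
        -5.61496082e-04],
       [-6.33042571e-04, -2.80590952e-01,  9.59827233e-01,
        -1.79901728e-01],
       [ 0.00000000e+00,  0.00000000e+00,  0.00000000e+00,
         1.00000000e+00]])}
```

View pics/top0.png

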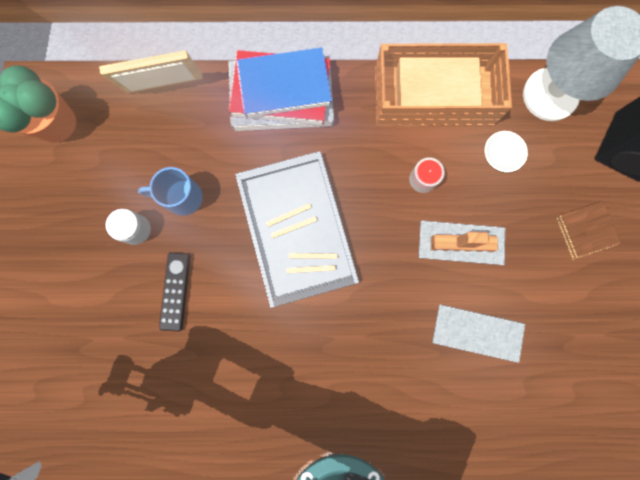

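View pics/scene0.png

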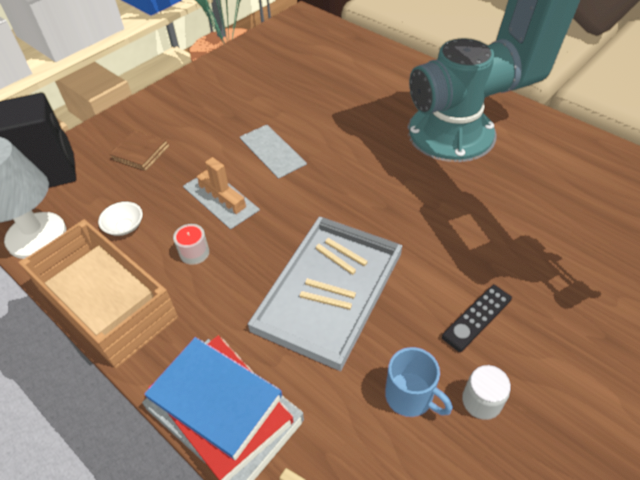

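Top view: the tray is at px (297,230), with four sticks between (270,205) and (335,270). The bar is at its lower end, about (315,290). Two things look like the mat: A at (462,243), with the rake on it, and B at (479,333), bare. The robot base is at about (340,480), so A is farther away and is the mat meant. I'll measure and confirm with an enlarged crop.

```bash
cat > h.py <<'E'
import numpy as np, cv2
from bench import arm
from scipy.spatial.transform import Rotation as Rn
def cam(n, s=None):
    c=arm.camera_info(n); f=240/np.tan(np.radians(c["vfov"])/2)
    if n=="wrist":
        H=np.eye(4); H[:3,:3]=Rn.from_euler("xyz",s["orientation"]).as_matrix(); H[:3,3]=s["tool_pos"]
        M=H@c["hand_eye"]; R=M[:3,:3]; o=M[:3,3]      # cam->world
    else:
        R=cv2.Rodrigues(c["rvec"])[0].T; o=-R@c["tvec"]
    return f,c["cx"],c["cy"],R,o
def ray(C,px,z):
    f,cx,cy,R,o=C; px=np.atleast_2d(px).astype(float)
    d=np.c_[(px[:,0]-cx)/f,(px[:,1]-cy)/f,np.ones(len(px))]@R.T
    return (o+d*((z-o[2])/d[:,2])[:,None])[:,:2]
def proj(C,P):
    f,cx,cy,R,o=C; q=(np.atleast_2d(P)-o)@R
    return np.c_[q[:,0]/q[:,2]*f+cx,q[:,1]/q[:,2]*f+cy]
def shot(n,name):
    s=arm.get_state(); im=arm.get_image(n)[...,::-1].copy(); cv2.imwrite(f"pics/{name}.png",im)
    return im,cam(n,s),s
E
python3 - <<'E'
from h import *
im=cv2.imread("pics/top0.png"); C=cam("top"); print("cam",C[4])
hsv=cv2.cvtColor(im,cv2.COLOR_BGR2HSV)
def conts(m,a): return [c for c in cv2.findContours(m.astype(np.uint8),cv2.RETR_EXTERNAL,cv2.CHAIN_APPROX_NONE)[0] if cv2.contourArea(c)>a]
grey=(hsv[...,1]<60)&(hsv[...,2]>70); grey[:130]=0
for c in conts(grey,1500):
    r=cv2.minAreaRect(c); b=cv2.boxPoints(r); z=.004 if r[1][0]*r[1][1]<6000 else .028
    w=ray(C,b,z); print("grey",np.round(r[0]),np.round(r[1]),np.round(w,4).tolist(),"ctr",w.mean(0).round(4),
      "sides",np.linalg.norm(w[1]-w[0]).round(4),np.linalg.norm(w[2]-w[1]).round(4))
ye=(hsv[...,0]>15)&(hsv[...,0]<35)&(hsv[...,1]>40)&(hsv[...,2]>180); ye[:180]=0; ye[300:]=0;ye[:,:240]=0;ye[:,350:]=0
for c in conts(ye,60):
    r=cv2.minAreaRect(c); w=ray(C,cv2.boxPoints(r),.02); print("stick",np.round(r[0]),np.round(r[1],1),w.mean(0).round(4),np.linalg.norm(w[1]-w[0]).round(4),np.linalg.norm(w[2]-w[1]).round(4),
       (w[1]-w[0]).round(4),(w[2]-w[1]).round(4))
rk=(hsv[...,1]>120)&(hsv[...,2]>120);rk[:228]=0;rk[258:]=0;rk[:,:425]=0;rk[:,502:]=0
for c in conts(rk,100):
    r=cv2.minAreaRect(c); w=ray(C,cv2.boxPoints(r),.036); print("rake",r,w.round(4).tolist(),w.mean(0))
a=cv2.resize(im[210:370,400:560],None,fx=3.6,fy=3.6,interpolation=cv2.INTER_CUBIC)
cv2.imwrite("pics/crop1.png",a)
E
```

```text
cam [0.40604509 0.0393786  0.9179678 ]
grey [479. 333.] [91. 40.] [[0.3201, -0.1881], [0.3997, -0.2098], [0.3577, -0.3913], [0.2791, -0.3676]] ctr [ 0.3392 -0.2892] sides 0.0825 0.1864
grey [462. 242.] [87. 38.] [[0.4955, -0.1674], [0.5774, -0.1772], [0.5607, -0.3623], [0.4792, -0.3503]] ctr [ 0.5282 -0.2643] sides 0.0825 0.1859
grey [174. 189.] [63. 43.] [[0.6417, 0.4333], [0.7241, 0.3914], [0.6534, 0.271], [0.5727, 0.314]] ctr [0.648  0.3524] sides 0.0924 0.1396
grey [296. 228.] [139.  93.] [[0.6731, 0.2224], [0.7278, 0.0322], [0.443, -0.0429], [0.3931, 0.14]] ctr [0.5592 0.0879] sides 0.1979 0.2945
stick [308. 269.] [ 4.5 30.1] [0.473  0.0625] 0.0623 0.0094 [ 0.0038 -0.0622] [-0.0093 -0.0006]
stick [314. 256.] [ 5. 46.] [0.5  0.05] 0.0955 0.0104 [-0.0005 -0.0955] [-0.0104  0.0001]
stick [290. 229.] [ 3.6 36.8] [0.5559 0.1007] 0.0769 0.0078 [ 0.0281 -0.0715] [-0.0072 -0.0028]
stick [289. 215.] [ 3.7 46.5] [0.5857 0.102 ] 0.0978 0.008 [ 0.0408 -0.0889] [-0.0073 -0.0032]
rake ((464.5356750488281, 240.9659423828125), (63.23871612548828, 16.925655364990234), 1.3322198390960693) [[0.511, -0.193], [0.546, -0.1953], [0.5423, -0.3253], [0.5073, -0.3223]] [ 0.52663704 -0.25897261]
```

View pics/crop1.png

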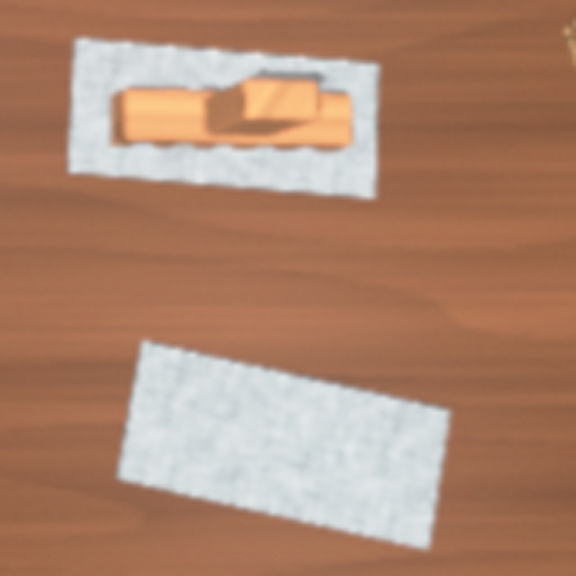

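The enlarged crop shows the rake (handle top at crop px ~(282,100)) standing on the upper mat A, and lookalike B bare below it. A is confirmed as the mat. Next I'll move over the tray for a near look.

```bash
cat >> h.py <<'E'
def go(pos,yaw,ref=None):
    """numbers for a move from the present pose to a tool-down pose; ref=commanded (pos,rpy) if known"""
    s=arm.get_state(); p,o=ref if ref is not None else (s["tool_pos"],s["orientation"])
    R=Rn.from_euler("xyz",o); T=Rn.from_euler("xyz",[np.pi,0,yaw])
    d=R.inv().apply(np.array(pos)-p)/.5; w=(R.inv()*T).as_rotvec()/np.pi
    print("t",d.round(4).tolist(),"w",w.round(4).tolist())
E
python3 - <<'E'
from h import *
go([.53,.05,.29],1.84)
E
```

```text
t [-0.977, -0.676, -0.17] w [-0.0006, 0.0003, 0.3141]
```

send_rows(rows=[{"tx": -0.977, "ty": -0.676, "tz": -0.17, "wz": 0.314, "jaw": 1}, {"tx": -0.977, "ty": -0.676, "tz": -0.17, "wz": 0.314, "jaw": 1}, {"tx": -0.977, "ty": -0.676, "tz": -0.17, "wz": 0.314, "jaw": 1}, {"tx": -0.977, "ty": -0.676, "tz": -0.17, "wz": 0.314, "jaw": 1}, {"tx": -0.977, "ty": -0.676, "tz": -0.17, "wz": 0.314, "jaw": 1}, {"tx": -0.977, "ty": -0.676, "tz": -0.17, "wz": 0.314, "jaw": 1}, {"tx": -0.977, "ty": -0.676, "tz": -0.17, "wz": 0.314, "jaw": 1}, {"tx": -0.977, "ty": -0.676, "tz": -0.17, "wz": 0.314, "jaw": 1}, {"tx": -0.977, "ty": -0.676, "tz": -0.17, "wz": 0.314, "jaw": 1}, {"tx": -0.977, "ty": -0.676, "tz": -0.17, "wz": 0.314, "jaw": 1}, {"tx": -0.977, "ty": -0.676, "tz": -0.17, "wz": 0.314, "jaw": 1}, {"tx": -0.977, "ty": -0.676, "tz": -0.17, "wz": 0.314, "jaw": 1}])

```text
invalid input at $.rows[0]: expected keys tx, ty, tz, wx, wy, wz, jaw
```

send_rows(rows=[{"jaw": 1}, {"jaw": 1}])

```text
invalid input at $.rows[0]: expected keys tx, ty, tz, wx, wy, wz, jaw
```

Run:
```python
from h import *
im,C,s=shot("wrist","w1"); print(s["t"],s["tool_pos"],s["orientation"],s["ft_force"])
```

```text
0.1 [0.17010784 0.52250472 0.20445118] [-3.13964022e+00 -1.78980517e-04  2.82677697e+00] [ 0.15445388 -0.44683626 -0.08095238]
```

View pics/w1.png

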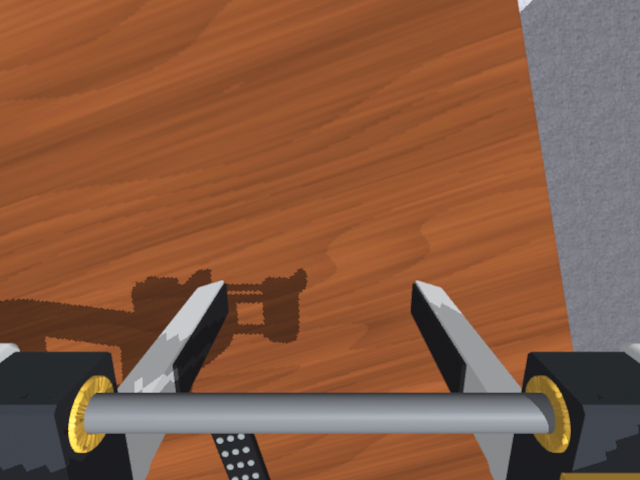

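The wrist view shows the table with the fingers at (215,300) and (425,300). The rows were refused because every key must be present, so I'll resend.

send_rows(rows=[{"tx": -0.977, "ty": -0.676, "tz": -0.17, "wx": 0, "wy": 0, "wz": 0.314, "jaw": 1}, {"tx": -0.977, "ty": -0.676, "tz": -0.17, "wx": 0, "wy": 0, "wz": 0.314, "jaw": 1}, {"tx": -0.977, "ty": -0.676, "tz": -0.17, "wx": 0, "wy": 0, "wz": 0.314, "jaw": 1}, {"tx": -0.977, "ty": -0.676, "tz": -0.17, "wx": 0, "wy": 0, "wz": 0.314, "jaw": 1}, {"tx": -0.977, "ty": -0.676, "tz": -0.17, "wx": 0, "wy": 0, "wz": 0.314, "jaw": 1}, {"tx": -0.977, "ty": -0.676, "tz": -0.17, "wx": 0, "wy": 0, "wz": 0.314, "jaw": 1}, {"tx": -0.977, "ty": -0.676, "tz": -0.17, "wx": 0, "wy": 0, "wz": 0.314, "jaw": 1}, {"tx": -0.977, "ty": -0.676, "tz": -0.17, "wx": 0, "wy": 0, "wz": 0.314, "jaw": 1}, {"tx": -0.977, "ty": -0.676, "tz": -0.17, "wx": 0, "wy": 0, "wz": 0.314, "jaw": 1}, {"tx": -0.977, "ty": -0.676, "tz": -0.17, "wx": 0, "wy": 0, "wz": 0.314, "jaw": 1}, {"tx": -0.977, "ty": -0.676, "tz": -0.17, "wx": 0, "wy": 0, "wz": 0.314, "jaw": 1}, {"tx": -0.977, "ty": -0.676, "tz": -0.17, "wx": 0, "wy": 0, "wz": 0.314, "jaw": 1}])

```text
t: 1.35
tool_pos: [0.5309, 0.0485, 0.2905]
orientation: [-3.141, -0.0, 1.84]
ft_force: [0.5, 1.0, 0.2]
grip_width: 1.0
gripper_force: 0.0
```

send_rows(rows=[{"tx": 0, "ty": 0, "tz": 0, "wx": 0, "wy": 0, "wz": 0, "jaw": 1}, {"tx": 0, "ty": 0, "tz": 0, "wx": 0, "wy": 0, "wz": 0, "jaw": 1}, {"tx": 0, "ty": 0, "tz": 0, "wx": 0, "wy": 0, "wz": 0, "jaw": 1}])

```text
t: 1.65
tool_pos: [0.5295, 0.0512, 0.2901]
orientation: [-3.141, -0.001, 1.841]
ft_force: [0.0, -0.3, -0.1]
grip_width: 1.001
gripper_force: 0.0
```

Run:
```python
from h import *
im,C,s=shot("wrist","w2"); print(s["t"],s["tool_pos"],s["orientation"],s["ft_force"])
```

```text
1.65 [0.52947746 0.05118255 0.2901317 ] [-3.14081709e+00 -7.97468012e-04  1.84122504e+00] [ 0.03238657 -0.34154389 -0.08879232]
```

View pics/w2.png

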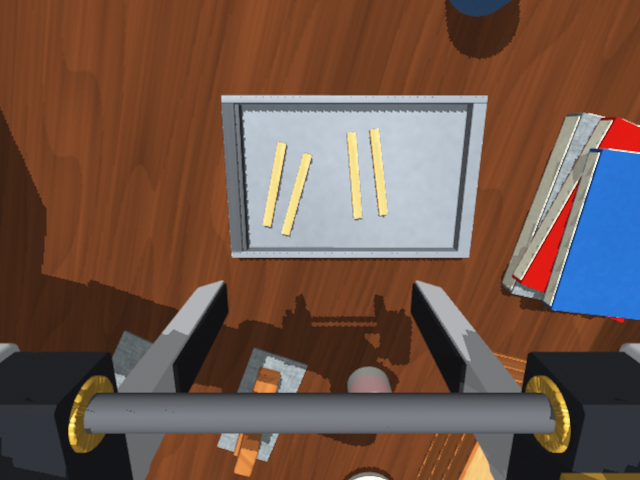

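The wrist view shows the tray with its rim at px (221,96)-(487,96)-(470,257)-(232,257). The bar is on the left, with its plate's face at x≈245, and four sticks lie at about (275,185), (297,195), (355,175) and (378,172). I'll refine the tray pose from the rim outline, which shows only the top here.

Run:
```python
from h import *
import json
im=cv2.imread("pics/w2.png"); s=arm.get_state(); C=cam("wrist",s)
hsv=cv2.cvtColor(im,cv2.COLOR_BGR2HSV)
m=(hsv[...,0]>85)&(hsv[...,0]<130)&(hsv[...,1]<90)&(hsv[...,2]>60); m[:85]=0;m[270:]=0;m[:,:205]=0;m[:,495:]=0
c=max(cv2.findContours(m.astype(np.uint8),cv2.RETR_EXTERNAL,cv2.CHAIN_APPROX_NONE)[0],key=cv2.contourArea)[:,0]
w=ray(C,c,.028).astype(np.float32)
r=cv2.minAreaRect(w);print("tray",r)
q=ray(C,[(221,96),(487,96),(470,257),(232,257)],.028); print(q.round(4).tolist(),q.mean(0),[np.linalg.norm(q[i]-q[i-1]).round(4) for i in range(4)])
a=np.deg2rad(r[2]); a=(a+np.pi/4)%(np.pi/2)-np.pi/4; print("yaw",a, "clicked",[np.arctan2(*(q[1]-q[0])[::-1]),np.arctan2(*(q[2]-q[3])[::-1])])
tc=np.array(r[0]); X=np.array([np.cos(a),np.sin(a)]);Y=np.array([-X[1],X[0]])
ye=(hsv[...,0]>15)&(hsv[...,0]<35)&(hsv[...,1]>50)&(hsv[...,2]>150)&(np.indices(m.shape)[0]<255)&(np.indices(m.shape)[0]>100)&(np.indices(m.shape)[1]<460)
for c in cv2.findContours(ye.astype(np.uint8),cv2.RETR_EXTERNAL,cv2.CHAIN_APPROX_NONE)[0]:
    if cv2.contourArea(c)<100: continue
    w=ray(C,c[:,0],.02)-tc; w=np.c_[w@X,w@Y].astype(np.float32); print("stick tray-frame",cv2.minAreaRect(w))
f=ray(C,[(245,112),(249,247)],.036 if 0 else .036)-tc; print("plate top edge?",f@X)
# rake/mat from top image, handle top & mat
Ct=cam("top"); print("handle top",ray(Ct,[(400+282/3.6,210+100/3.6)],.104))
```

```text
tray ((0.5582458972930908, 0.08714817464351654), (0.28933149576187134, 0.1853034496307373), 15.581884384155273)
[[0.3945, 0.1366], [0.6729, 0.2142], [0.7242, 0.0372], [0.4442, -0.0409]] [0.55892647 0.08680998] [np.float64(0.1843), np.float64(0.289), np.float64(0.1843), np.float64(0.2907)]
yaw 0.2719551861685985 clicked [np.float64(0.2719721459198815), np.float64(0.2719552505003998)]
stick tray-frame ((-0.06568054854869843, -0.01768633723258972), (0.10067209601402283, 0.010390637442469597), 73.51873016357422)
stick tray-frame ((-0.0913180485367775, -0.006034042686223984), (0.10064538568258286, 0.010352578945457935), 77.71532440185547)
stick tray-frame ((0.0031812801025807858, 0.004103627055883408), (0.010622900910675526, 0.10033631324768066), 5.924121379852295)
stick tray-frame ((0.03142990916967392, 0.007960598915815353), (0.010615343227982521, 0.10040108859539032), 8.820865631103516)
plate top edge? [-0.11781325 -0.12131174]
handle top [[ 0.52325071 -0.26245074]]
```

Run:
```python
from h import *
go([.525,-.30,.25],1.54)
```

```text
t [-0.6751, -0.1967, 0.0804] w [-0.0001, -0.0002, 0.0962]
```

send_rows(rows=[{"tx": -0.675, "ty": -0.197, "tz": 0.08, "wx": 0, "wy": 0, "wz": 0.096, "jaw": 1}, {"tx": -0.675, "ty": -0.197, "tz": 0.08, "wx": 0, "wy": 0, "wz": 0.096, "jaw": 1}, {"tx": -0.675, "ty": -0.197, "tz": 0.08, "wx": 0, "wy": 0, "wz": 0.096, "jaw": 1}, {"tx": -0.675, "ty": -0.197, "tz": 0.08, "wx": 0, "wy": 0, "wz": 0.096, "jaw": 1}, {"tx": -0.675, "ty": -0.197, "tz": 0.08, "wx": 0, "wy": 0, "wz": 0.096, "jaw": 1}, {"tx": -0.675, "ty": -0.197, "tz": 0.08, "wx": 0, "wy": 0, "wz": 0.096, "jaw": 1}, {"tx": -0.675, "ty": -0.197, "tz": 0.08, "wx": 0, "wy": 0, "wz": 0.096, "jaw": 1}, {"tx": -0.675, "ty": -0.197, "tz": 0.08, "wx": 0, "wy": 0, "wz": 0.096, "jaw": 1}, {"tx": -0.675, "ty": -0.197, "tz": 0.08, "wx": 0, "wy": 0, "wz": 0.096, "jaw": 1}, {"tx": -0.675, "ty": -0.197, "tz": 0.08, "wx": 0, "wy": 0, "wz": 0.096, "jaw": 1}, {"tx": -0.675, "ty": -0.197, "tz": 0.08, "wx": 0, "wy": 0, "wz": 0.096, "jaw": 1}, {"tx": -0.675, "ty": -0.197, "tz": 0.08, "wx": 0, "wy": 0, "wz": 0.096, "jaw": 1}])

```text
t: 2.9
tool_pos: [0.5256, -0.2994, 0.2513]
orientation: [3.14, 0.0, 1.541]
ft_force: [-0.5, 0.8, -0.0]
grip_width: 1.004
gripper_force: 0.0
```

Run:
```python
from h import *
im,C,s=shot("wrist","w3"); print(s["t"],s["tool_pos"],s["orientation"],s["ft_force"])
```

```text
2.9 [ 0.52555897 -0.29944718  0.25134231] [3.14038735e+00 4.80678499e-04 1.54130271e+00] [-0.4669925   0.79851091 -0.04550153]
```

View pics/w3.png

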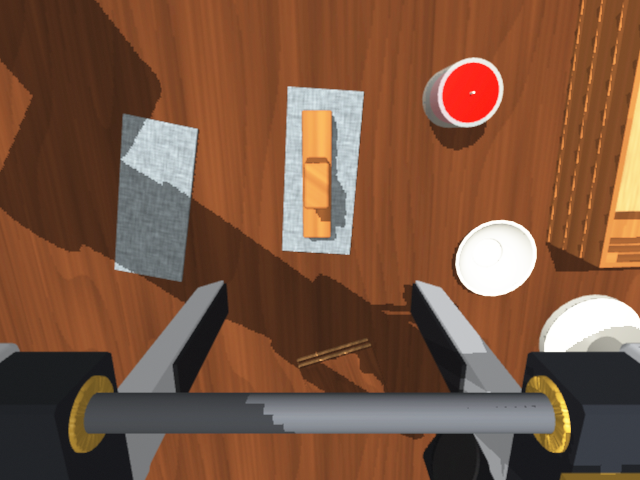

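The view shows mat A with corners (289,86), (364,92), (351,254) and (283,251), the rake head at (303–331, 110–238) and the handle top at about (305–329, 163–208). The candle is at (464,93) and lookalike mat B is on the left.

Run:
```python
from h import *
im=cv2.imread("pics/w3.png"); s=arm.get_state(); C=cam("wrist",s)
q=ray(C,[(289,86),(364,92),(351,254),(283,251)],.004); print("mat",q.round(4).tolist(),q.mean(0),[np.linalg.norm(q[i]-q[i-1]).round(3) for i in range(4)])
d=(q[0]+q[1]-q[2]-q[3]); print("mat yaw",np.arctan2(-d[0],d[1]))
hsv=cv2.cvtColor(im,cv2.COLOR_BGR2HSV)
m=(hsv[...,0]<25)&(hsv[...,1]>130)&(hsv[...,2]>150);m[:100]=0;m[245:]=0;m[:,:292]=0;m[:,:][:,345:]=0
c=max(cv2.findContours(m.astype(np.uint8),cv2.RETR_EXTERNAL,cv2.CHAIN_APPROX_NONE)[0],key=cv2.contourArea)[:,0]
r=cv2.minAreaRect(ray(C,c,.036).astype(np.float32)); print("head",r)
h=ray(C,[(305,163),(329,163),(328,209),(305,208)],.104); print("handle",h.round(4).tolist(),h.mean(0))
cv2.imwrite("pics/crop2.png",cv2.resize(im[95:250,270:370],None,fx=3.8,fy=3.8,interpolation=cv2.INTER_CUBIC))
```

```text
mat [[0.4977, -0.1726], [0.5758, -0.1807], [0.5612, -0.3586], [0.4814, -0.3525]] [ 0.52905106 -0.26611657] [np.float64(0.181), np.float64(0.079), np.float64(0.178), np.float64(0.08)]
mat yaw -0.0861916054195165
head ((0.5238766074180603, -0.26367413997650146), (0.12823311984539032, 0.029107974842190742), 88.2558822631836)
handle [[0.515, -0.2439], [0.5352, -0.2445], [0.5335, -0.2839], [0.5135, -0.2824]] [ 0.52427668 -0.26368685]
```

View pics/crop2.png

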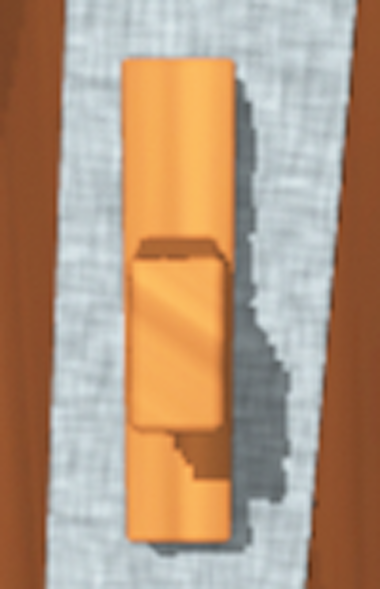

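Run:
```python
from h import *
go([.524,-.2637,.12],1.541,(np.array([.525,-.30,.25]),[np.pi,0,1.541]))
```

```text
t [0.0725, -0.0042, 0.26] w [0.0, 0.0, 0.0]
```

send_rows(rows=[{"tx": 0.072, "ty": -0.004, "tz": 0.08, "wx": 0, "wy": 0, "wz": 0, "jaw": 1}, {"tx": 0.072, "ty": -0.004, "tz": 0.16, "wx": 0, "wy": 0, "wz": 0, "jaw": 1}, {"tx": 0.072, "ty": -0.004, "tz": 0.24, "wx": 0, "wy": 0, "wz": 0, "jaw": 1}, {"tx": 0.072, "ty": -0.004, "tz": 0.26, "wx": 0, "wy": 0, "wz": 0, "jaw": 1}, {"tx": 0.072, "ty": -0.004, "tz": 0.26, "wx": 0, "wy": 0, "wz": 0, "jaw": 1}, {"tx": 0.072, "ty": -0.004, "tz": 0.26, "wx": 0, "wy": 0, "wz": 0, "jaw": 1}])

```text
t: 3.55
tool_pos: [0.5254, -0.2657, 0.1229]
orientation: [3.138, 0.002, 1.539]
ft_force: [-0.2, 0.1, -0.3]
grip_width: 0.999
gripper_force: 0.0
```

Run:
```python
from h import *
s=arm.get_state();print(s["tool_pos"],s["orientation"])
go([.524,-.2637,.049],1.541)
```

```text
[ 0.52539756 -0.26570339  0.12286208] [3.13837569e+00 1.75028599e-03 1.53886726e+00]
t [0.0042, -0.0034, 0.1477] w [0.001, 0.0006, -0.0007]
```

send_rows(rows=[{"tx": 0.004, "ty": -0.003, "tz": 0.05, "wx": 0, "wy": 0, "wz": 0, "jaw": 1}, {"tx": 0.004, "ty": -0.003, "tz": 0.1, "wx": 0, "wy": 0, "wz": 0, "jaw": 1}, {"tx": 0.004, "ty": -0.003, "tz": 0.13, "wx": 0, "wy": 0, "wz": 0, "jaw": 1}, {"tx": 0.004, "ty": -0.003, "tz": 0.145, "wx": 0, "wy": 0, "wz": 0, "jaw": 1}, {"tx": 0.004, "ty": -0.003, "tz": 0.145, "wx": 0, "wy": 0, "wz": 0, "jaw": 1}, {"tx": 0.004, "ty": -0.003, "tz": 0.145, "wx": 0, "wy": 0, "wz": 0, "jaw": 1}])

```text
t: 4.15
tool_pos: [0.5237, -0.2636, 0.0494]
orientation: [3.139, 0.001, 1.539]
ft_force: [1.0, 0.0, 0.6]
grip_width: 0.999
gripper_force: 0.0
```

send_rows(rows=[{"tx": 0, "ty": 0, "tz": 0, "wx": 0, "wy": 0, "wz": 0, "jaw": 0.4}, {"tx": 0, "ty": 0, "tz": 0, "wx": 0, "wy": 0, "wz": 0, "jaw": 0.3}, {"tx": 0, "ty": 0, "tz": 0, "wx": 0, "wy": 0, "wz": 0, "jaw": 0.2}, {"tx": 0, "ty": 0, "tz": 0, "wx": 0, "wy": 0, "wz": 0, "jaw": 0}, {"tx": 0, "ty": 0, "tz": 0, "wx": 0, "wy": 0, "wz": 0, "jaw": 0}, {"tx": 0, "ty": 0, "tz": 0, "wx": 0, "wy": 0, "wz": 0, "jaw": 0}, {"tx": 0, "ty": 0, "tz": 0, "wx": 0, "wy": 0, "wz": 0, "jaw": 0}, {"tx": 0, "ty": 0, "tz": 0, "wx": 0, "wy": 0, "wz": 0, "jaw": 0}])

```text
t: 4.95
tool_pos: [0.5227, -0.263, 0.0479]
orientation: [-3.142, -0.0, 1.539]
ft_force: [0.2, 0.8, 0.8]
grip_width: 0.353
gripper_force: 0.0
```

send_rows(rows=[{"tx": 0, "ty": 0, "tz": 0, "wx": 0, "wy": 0, "wz": 0, "jaw": 0}, {"tx": 0, "ty": 0, "tz": 0, "wx": 0, "wy": 0, "wz": 0, "jaw": 0}, {"tx": 0, "ty": 0, "tz": 0, "wx": 0, "wy": 0, "wz": 0, "jaw": 0}, {"tx": 0, "ty": 0, "tz": 0, "wx": 0, "wy": 0, "wz": 0, "jaw": 0}, {"tx": 0, "ty": 0, "tz": 0, "wx": 0, "wy": 0, "wz": 0, "jaw": 0}, {"tx": 0, "ty": 0, "tz": 0, "wx": 0, "wy": 0, "wz": 0, "jaw": 0}])

```text
t: 5.55
tool_pos: [0.5229, -0.263, 0.0479]
orientation: [3.141, -0.0, 1.539]
ft_force: [0.8, 0.3, -0.9]
grip_width: 0.232
gripper_force: 30.0
```

send_rows(rows=[{"tx": 0, "ty": 0, "tz": -0.01, "wx": 0, "wy": 0, "wz": 0, "jaw": 0}, {"tx": 0, "ty": 0, "tz": -0.03, "wx": 0, "wy": 0, "wz": 0, "jaw": 0}, {"tx": 0, "ty": 0, "tz": -0.06, "wx": 0, "wy": 0, "wz": 0, "jaw": 0}, {"tx": 0, "ty": 0, "tz": -0.1, "wx": 0, "wy": 0, "wz": 0, "jaw": 0}, {"tx": 0, "ty": 0, "tz": -0.14, "wx": 0, "wy": 0, "wz": 0, "jaw": 0}, {"tx": 0, "ty": 0, "tz": -0.18, "wx": 0, "wy": 0, "wz": 0, "jaw": 0}, {"tx": 0, "ty": 0, "tz": -0.21, "wx": 0, "wy": 0, "wz": 0, "jaw": 0}, {"tx": 0, "ty": 0, "tz": -0.22, "wx": 0, "wy": 0, "wz": 0, "jaw": 0}, {"tx": 0, "ty": 0, "tz": -0.22, "wx": 0, "wy": 0, "wz": 0, "jaw": 0}, {"tx": 0, "ty": 0, "tz": -0.22, "wx": 0, "wy": 0, "wz": 0, "jaw": 0}])

```text
t: 6.55
tool_pos: [0.5223, -0.2628, 0.157]
orientation: [-3.14, -0.001, 1.539]
ft_force: [-0.4, -1.2, -2.2]
grip_width: 0.232
gripper_force: 30.0
```

Run:
```python
from h import *
s=arm.get_state();print(s["tool_pos"],s["orientation"],s["ft_force"])
tc=np.array([.5582,.0871]);X=np.array([np.cos(.272),np.sin(.272)]);Y=np.array([-X[1],X[0]])
p=tc+.096*X-.005*Y; print(p)
# rake yaw = tool yaw - pi/2 + (rake-tool offset at grasp)
go([*p,.16],np.pi/2+.272)
```

```text
[ 0.52227715 -0.26276966  0.157004  ] [-3.14014038e+00 -9.41678137e-04  1.53870203e+00] [-0.38742861 -1.1897303  -2.23857198]
[0.6520139  0.10807503]
t [0.7496, 0.2355, -0.0056] w [-0.0004, -0.0004, -0.0968]
```

send_rows(rows=[{"tx": 0.02, "ty": 0.006, "tz": 0, "wx": 0, "wy": 0, "wz": -0.003, "jaw": 0}, {"tx": 0.07, "ty": 0.022, "tz": 0, "wx": 0, "wy": 0, "wz": -0.01, "jaw": 0}, {"tx": 0.14, "ty": 0.044, "tz": 0, "wx": 0, "wy": 0, "wz": -0.02, "jaw": 0}, {"tx": 0.22, "ty": 0.069, "tz": 0, "wx": 0, "wy": 0, "wz": -0.03, "jaw": 0}, {"tx": 0.3, "ty": 0.094, "tz": 0, "wx": 0, "wy": 0, "wz": -0.04, "jaw": 0}, {"tx": 0.38, "ty": 0.119, "tz": 0, "wx": 0, "wy": 0, "wz": -0.05, "jaw": 0}, {"tx": 0.46, "ty": 0.144, "tz": 0, "wx": 0, "wy": 0, "wz": -0.06, "jaw": 0}, {"tx": 0.54, "ty": 0.17, "tz": 0, "wx": 0, "wy": 0, "wz": -0.07, "jaw": 0}, {"tx": 0.62, "ty": 0.195, "tz": 0, "wx": 0, "wy": 0, "wz": -0.08, "jaw": 0}, {"tx": 0.69, "ty": 0.216, "tz": 0, "wx": 0, "wy": 0, "wz": -0.09, "jaw": 0}, {"tx": 0.735, "ty": 0.231, "tz": 0, "wx": 0, "wy": 0, "wz": -0.097, "jaw": 0}, {"tx": 0.75, "ty": 0.2355, "tz": 0, "wx": 0, "wy": 0, "wz": -0.097, "jaw": 0}])

```text
t: 7.75
tool_pos: [0.6519, 0.1115, 0.1562]
orientation: [-3.139, -0.002, 1.848]
ft_force: [-0.2, -0.8, -1.6]
grip_width: 0.227
gripper_force: 30.0
```

send_rows(rows=[{"tx": 0, "ty": 0, "tz": 0, "wx": 0, "wy": 0, "wz": 0, "jaw": 0}, {"tx": 0, "ty": 0, "tz": 0, "wx": 0, "wy": 0, "wz": 0, "jaw": 0}, {"tx": 0, "ty": 0, "tz": 0, "wx": 0, "wy": 0, "wz": 0, "jaw": 0}, {"tx": 0, "ty": 0, "tz": 0, "wx": 0, "wy": 0, "wz": 0, "jaw": 0}])

```text
t: 8.15
tool_pos: [0.6523, 0.1066, 0.1582]
orientation: [3.142, 0.0, 1.842]
ft_force: [-0.5, -0.4, -1.6]
grip_width: 0.233
gripper_force: 30.0
```

Run:
```python
from h import *
im,C,s=shot("wrist","w4"); print(s["t"],s["tool_pos"],s["orientation"],s["ft_force"])
tc=np.array([.5582,.0871]);X=np.array([np.cos(.272),np.sin(.272)]);Y=np.array([-X[1],X[0]])
p=tc+.096*X-.005*Y; go([*p,.06],np.pi/2+.272)
```

```text
8.15 [0.65232251 0.1065879  0.15820339] [3.14150353e+00 1.75526040e-04 1.84153402e+00] [-0.53859302 -0.43974849 -1.58839439]
t [0.0028, -0.0, 0.1965] w [0.0001, 0.0, -0.0004]
```

View pics/w4.png

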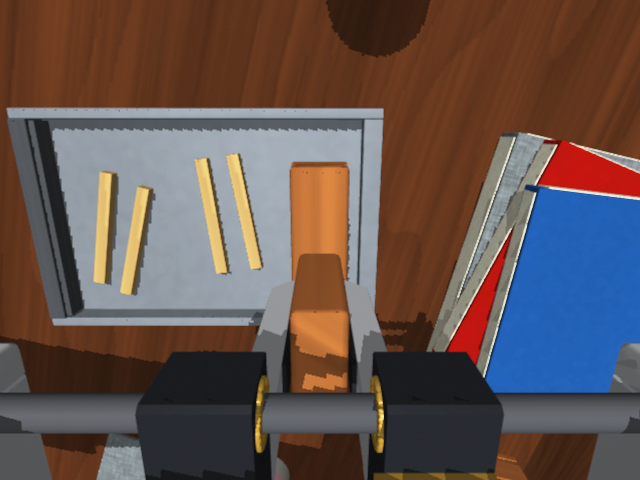

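The rake hangs straight in the fingers at (320,220). It is parallel to the tray and clear of the farthest stick, at (243,210). I'll lower it.

send_rows(rows=[{"tx": 0.002, "ty": 0, "tz": 0.02, "wx": 0, "wy": 0, "wz": 0, "jaw": 0}, {"tx": 0.002, "ty": 0, "tz": 0.06, "wx": 0, "wy": 0, "wz": 0, "jaw": 0}, {"tx": 0.002, "ty": 0, "tz": 0.11, "wx": 0, "wy": 0, "wz": 0, "jaw": 0}, {"tx": 0.002, "ty": 0, "tz": 0.16, "wx": 0, "wy": 0, "wz": 0, "jaw": 0}, {"tx": 0.002, "ty": 0, "tz": 0.18, "wx": 0, "wy": 0, "wz": 0, "jaw": 0}, {"tx": 0.002, "ty": 0, "tz": 0.19, "wx": 0, "wy": 0, "wz": 0, "jaw": 0}, {"tx": 0.002, "ty": 0, "tz": 0.196, "wx": 0, "wy": 0, "wz": 0, "jaw": 0}, {"tx": 0.002, "ty": 0, "tz": 0.196, "wx": 0, "wy": 0, "wz": 0, "jaw": 0}, {"tx": 0.002, "ty": 0, "tz": 0.196, "wx": 0, "wy": 0, "wz": 0, "jaw": 0}])

```text
t: 9.1
tool_pos: [0.6531, 0.1091, 0.0615]
orientation: [3.139, 0.0, 1.843]
ft_force: [0.0, -0.3, -3.0]
grip_width: 0.232
gripper_force: 30.0
```

send_rows(rows=[{"tx": 0, "ty": 0, "tz": 0.004, "wx": 0, "wy": 0, "wz": 0, "jaw": 0}, {"tx": 0, "ty": 0, "tz": 0.008, "wx": 0, "wy": 0, "wz": 0, "jaw": 0}, {"tx": 0, "ty": 0, "tz": 0.012, "wx": 0, "wy": 0, "wz": 0, "jaw": 0}, {"tx": 0, "ty": 0, "tz": 0.016, "wx": 0, "wy": 0, "wz": 0, "jaw": 0}, {"tx": 0, "ty": 0, "tz": 0.016, "wx": 0, "wy": 0, "wz": 0, "jaw": 0}, {"tx": 0, "ty": 0, "tz": 0.016, "wx": 0, "wy": 0, "wz": 0, "jaw": 0}, {"tx": 0, "ty": 0, "tz": 0.016, "wx": 0, "wy": 0, "wz": 0, "jaw": 0}])

```text
t: 9.8
tool_pos: [0.6523, 0.109, 0.0524]
orientation: [3.141, -0.0, 1.843]
ft_force: [-1.5, -0.2, 0.5]
grip_width: 0.232
gripper_force: 30.0
```

send_rows(rows=[{"tx": 0, "ty": 0, "tz": 0.002, "wx": 0, "wy": 0, "wz": 0, "jaw": 0}, {"tx": 0, "ty": 0, "tz": 0.004, "wx": 0, "wy": 0, "wz": 0, "jaw": 0}, {"tx": 0, "ty": 0, "tz": 0.004, "wx": 0, "wy": 0, "wz": 0, "jaw": 0}, {"tx": 0, "ty": 0, "tz": 0.004, "wx": 0, "wy": 0, "wz": 0, "jaw": 0}, {"tx": 0, "ty": -0.004, "tz": 0.004, "wx": 0, "wy": 0, "wz": 0, "jaw": 0}, {"tx": 0, "ty": -0.012, "tz": 0.004, "wx": 0, "wy": 0, "wz": 0, "jaw": 0}, {"tx": 0, "ty": -0.022, "tz": 0.004, "wx": 0, "wy": 0, "wz": 0, "jaw": 0}, {"tx": 0, "ty": -0.032, "tz": 0.004, "wx": 0, "wy": 0, "wz": 0, "jaw": 0}, {"tx": 0, "ty": -0.042, "tz": 0.004, "wx": 0, "wy": 0, "wz": 0, "jaw": 0}, {"tx": 0, "ty": -0.052, "tz": 0.004, "wx": 0, "wy": 0, "wz": 0, "jaw": 0}, {"tx": 0, "ty": -0.062, "tz": 0.004, "wx": 0, "wy": 0, "wz": 0, "jaw": 0}, {"tx": 0, "ty": -0.072, "tz": 0.004, "wx": 0, "wy": 0, "wz": 0, "jaw": 0}])

```text
t: 11.0
tool_pos: [0.6172, 0.0992, 0.0501]
orientation: [3.141, -0.0, 1.843]
ft_force: [2.6, 0.3, 2.1]
grip_width: 0.233
gripper_force: 30.0
```

```bash
cat >> h.py <<'E'
tc=np.array([.5582,.0871]);X=np.array([np.cos(.272),np.sin(.272)]);Y=np.array([-X[1],X[0]])
def tray():
    s=arm.get_state(); d=s["tool_pos"][:2]-tc
    print("t",s["t"],"tray xy",(d@X).round(4),(d@Y).round(4),"z",s["tool_pos"][2].round(4),"yaw",(s["orientation"][2]-np.pi/2-.272).round(4),
      "F tray",(s["ft_force"][:2]@X).round(2),(s["ft_force"][:2]@Y).round(2),s["ft_force"][2].round(2))
E
python3 -c "
from h import *
tray()"
```

```text
t 11.0 tray xy 0.0601 -0.0042 z 0.0501 yaw 0.0006 F tray 2.56 -0.41 2.07
```

send_rows(rows=[{"tx": 0, "ty": -0.012, "tz": 0, "wx": 0, "wy": 0, "wz": 0, "jaw": 0}, {"tx": 0, "ty": -0.026, "tz": 0, "wx": 0, "wy": 0, "wz": 0, "jaw": 0}, {"tx": 0, "ty": -0.04, "tz": 0, "wx": 0, "wy": 0, "wz": 0, "jaw": 0}, {"tx": 0, "ty": -0.054, "tz": 0, "wx": 0, "wy": 0, "wz": 0, "jaw": 0}, {"tx": 0, "ty": -0.068, "tz": 0, "wx": 0, "wy": 0, "wz": 0, "jaw": 0}, {"tx": 0, "ty": -0.082, "tz": 0, "wx": 0, "wy": 0, "wz": 0, "jaw": 0}, {"tx": 0, "ty": -0.096, "tz": 0, "wx": 0, "wy": 0, "wz": 0, "jaw": 0}, {"tx": 0, "ty": -0.11, "tz": 0, "wx": 0, "wy": 0, "wz": 0, "jaw": 0}, {"tx": 0, "ty": -0.124, "tz": 0, "wx": 0, "wy": 0, "wz": 0, "jaw": 0}, {"tx": 0, "ty": -0.138, "tz": 0, "wx": 0, "wy": 0, "wz": 0, "jaw": 0}, {"tx": 0, "ty": -0.148, "tz": 0, "wx": 0, "wy": 0, "wz": 0, "jaw": 0}, {"tx": 0, "ty": -0.154, "tz": 0, "wx": 0, "wy": 0, "wz": 0, "jaw": 0}])

```text
t: 12.2
tool_pos: [0.5429, 0.0784, 0.05]
orientation: [3.141, -0.0, 1.843]
ft_force: [2.7, 0.1, 2.1]
grip_width: 0.232
gripper_force: 30.0
```

```bash
python3 -c "
from h import *
tray()
im,C,s=shot('wrist','w5'); tray()
cv2.imwrite('pics/t5.png',cv2.resize(cv2.imread('pics/w5.png')[60:340,200:560],None,fx=2,fy=2))"
```

```text
t 12.2 tray xy -0.0171 -0.0042 z 0.05 yaw 0.0006 F tray 2.62 -0.59 2.1
t 12.25 tray xy -0.0174 -0.0042 z 0.05 yaw 0.0006 F tray 2.29 -0.23 2.64
```

View pics/w5.png

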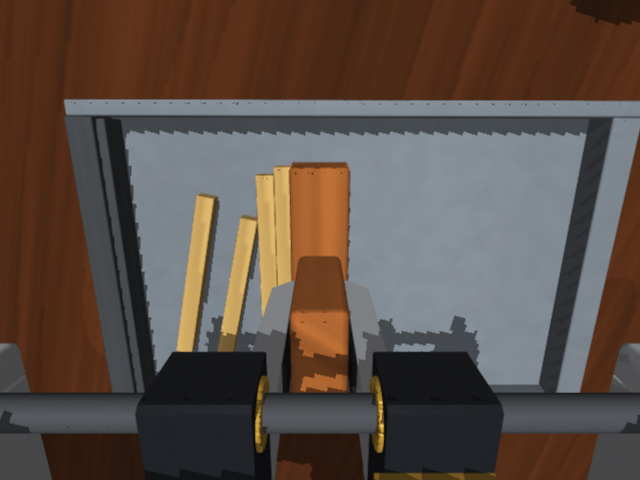

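The two far sticks now lie flat against the rake front at (275,230). The other two are ahead, at (195,270) and (238,280). I'll keep combing more slowly.

send_rows(rows=[{"tx": 0, "ty": -0.008, "tz": 0, "wx": 0, "wy": 0, "wz": 0, "jaw": 0}, {"tx": 0, "ty": -0.016, "tz": 0, "wx": 0, "wy": 0, "wz": 0, "jaw": 0}, {"tx": 0, "ty": -0.024, "tz": 0, "wx": 0, "wy": 0, "wz": 0, "jaw": 0}, {"tx": 0, "ty": -0.032, "tz": 0, "wx": 0, "wy": 0, "wz": 0, "jaw": 0}, {"tx": 0, "ty": -0.04, "tz": 0, "wx": 0, "wy": 0, "wz": 0, "jaw": 0}, {"tx": 0, "ty": -0.048, "tz": 0, "wx": 0, "wy": 0, "wz": 0, "jaw": 0}, {"tx": 0, "ty": -0.055, "tz": 0, "wx": 0, "wy": 0, "wz": 0, "jaw": 0}, {"tx": 0, "ty": -0.06, "tz": 0, "wx": 0, "wy": 0, "wz": 0, "jaw": 0}, {"tx": 0, "ty": -0.064, "tz": 0, "wx": 0, "wy": 0, "wz": 0, "jaw": 0}, {"tx": 0, "ty": -0.068, "tz": 0, "wx": 0, "wy": 0, "wz": 0, "jaw": 0}, {"tx": 0, "ty": -0.072, "tz": 0, "wx": 0, "wy": 0, "wz": 0, "jaw": 0}])

```text
t: 13.35
tool_pos: [0.5086, 0.0688, 0.05]
orientation: [3.141, -0.0, 1.844]
ft_force: [3.6, 1.1, 2.0]
grip_width: 0.233
gripper_force: 30.0
```

```bash
python3 -c "
from h import *
tray()"
```

```text
t 13.35 tray xy -0.0527 -0.0043 z 0.05 yaw 0.0007 F tray 3.77 0.12 2.02
```

send_rows(rows=[{"tx": 0, "ty": -0.002, "tz": 0, "wx": 0, "wy": 0, "wz": 0, "jaw": 0}, {"tx": 0, "ty": -0.004, "tz": 0, "wx": 0, "wy": 0, "wz": 0, "jaw": 0}, {"tx": 0, "ty": -0.006, "tz": 0, "wx": 0, "wy": 0, "wz": 0, "jaw": 0}, {"tx": 0, "ty": -0.008, "tz": 0, "wx": 0, "wy": 0, "wz": 0, "jaw": 0}, {"tx": 0, "ty": -0.01, "tz": 0, "wx": 0, "wy": 0, "wz": 0, "jaw": 0}, {"tx": 0, "ty": -0.012, "tz": 0, "wx": 0, "wy": 0, "wz": 0, "jaw": 0}, {"tx": 0, "ty": -0.014, "tz": 0, "wx": 0, "wy": 0, "wz": 0, "jaw": 0}, {"tx": 0, "ty": -0.016, "tz": 0, "wx": 0, "wy": 0, "wz": 0, "jaw": 0}])

```text
t: 14.15
tool_pos: [0.5009, 0.0667, 0.05]
orientation: [3.142, -0.0, 1.843]
ft_force: [3.4, 1.3, 1.7]
grip_width: 0.234
gripper_force: 30.0
```

send_rows(rows=[{"tx": 0, "ty": -0.001, "tz": 0, "wx": 0, "wy": 0, "wz": 0, "jaw": 0}, {"tx": 0, "ty": -0.002, "tz": 0, "wx": 0, "wy": 0, "wz": 0, "jaw": 0}, {"tx": 0, "ty": -0.003, "tz": 0, "wx": 0, "wy": 0, "wz": 0, "jaw": 0}, {"tx": 0, "ty": -0.004, "tz": 0, "wx": 0, "wy": 0, "wz": 0, "jaw": 0}])

```text
t: 14.55
tool_pos: [0.4991, 0.0661, 0.05]
orientation: [3.141, -0.0, 1.843]
ft_force: [3.3, 0.6, 1.9]
grip_width: 0.235
gripper_force: 30.0
```

```bash
python3 -c "
from h import *
tray()"
```

```text
t 14.55 tray xy -0.0626 -0.0043 z 0.05 yaw 0.0007 F tray 3.35 -0.34 1.85
```

send_rows(rows=[{"tx": 0, "ty": -0.001, "tz": 0, "wx": 0, "wy": 0, "wz": 0, "jaw": 0}, {"tx": 0, "ty": -0.002, "tz": 0, "wx": 0, "wy": 0, "wz": 0, "jaw": 0}, {"tx": 0, "ty": -0.003, "tz": 0, "wx": 0, "wy": 0, "wz": 0, "jaw": 0}, {"tx": 0, "ty": -0.004, "tz": 0, "wx": 0, "wy": 0, "wz": 0, "jaw": 0}, {"tx": 0, "ty": -0.005, "tz": 0, "wx": 0, "wy": 0, "wz": 0, "jaw": 0}, {"tx": 0, "ty": -0.006, "tz": 0, "wx": 0, "wy": 0, "wz": 0, "jaw": 0}])

```text
t: 15.15
tool_pos: [0.4961, 0.0653, 0.0499]
orientation: [3.142, -0.0, 1.844]
ft_force: [2.2, 1.8, 1.3]
grip_width: 0.231
gripper_force: 30.0
```

```bash
python3 -c "
from h import *
tray()"
```

```text
t 15.15 tray xy -0.0657 -0.0043 z 0.0499 yaw 0.0007 F tray 2.66 1.16 1.27
```

send_rows(rows=[{"tx": 0, "ty": -0.001, "tz": 0, "wx": 0, "wy": 0, "wz": 0, "jaw": 0}, {"tx": 0, "ty": -0.002, "tz": 0, "wx": 0, "wy": 0, "wz": 0, "jaw": 0}, {"tx": 0, "ty": -0.003, "tz": 0, "wx": 0, "wy": 0, "wz": 0, "jaw": 0}])

```text
t: 15.45
tool_pos: [0.4947, 0.0649, 0.05]
orientation: [3.142, -0.0, 1.843]
ft_force: [3.7, 1.1, 1.9]
grip_width: 0.231
gripper_force: 30.0
```

```bash
python3 -c "
from h import *
tray()"
```

```text
t 15.45 tray xy -0.0671 -0.0043 z 0.05 yaw 0.0007 F tray 3.88 0.09 1.9
```

send_rows(rows=[{"tx": 0, "ty": -0.001, "tz": 0, "wx": 0, "wy": 0, "wz": 0, "jaw": 0}, {"tx": 0, "ty": -0.002, "tz": 0, "wx": 0, "wy": 0, "wz": 0, "jaw": 0}, {"tx": 0, "ty": -0.002, "tz": 0, "wx": 0, "wy": 0, "wz": 0, "jaw": 0}])

```text
t: 15.75
tool_pos: [0.4937, 0.0646, 0.05]
orientation: [-3.142, -0.0, 1.843]
ft_force: [3.4, 1.6, 2.8]
grip_width: 0.233
gripper_force: 30.0
```

```bash
python3 -c "
from h import *
tray()"
```

```text
t 15.75 tray xy -0.0682 -0.0043 z 0.05 yaw 0.0007 F tray 3.67 0.65 2.8
```

send_rows(rows=[{"tx": 0, "ty": -0.001, "tz": 0, "wx": 0, "wy": 0, "wz": 0, "jaw": 0}, {"tx": 0, "ty": -0.002, "tz": 0, "wx": 0, "wy": 0, "wz": 0, "jaw": 0}, {"tx": 0, "ty": -0.002, "tz": 0, "wx": 0, "wy": 0, "wz": 0, "jaw": 0}])

```text
t: 16.05
tool_pos: [0.4927, 0.0644, 0.05]
orientation: [-3.142, -0.0, 1.843]
ft_force: [2.8, -0.3, 1.9]
grip_width: 0.233
gripper_force: 30.0
```

```bash
python3 -c "
from h import *
tray()"
```

```text
t 16.05 tray xy -0.0692 -0.0043 z 0.05 yaw 0.0007 F tray 2.64 -1.0 1.92
```

send_rows(rows=[{"tx": 0, "ty": -0.001, "tz": 0, "wx": 0, "wy": 0, "wz": 0, "jaw": 0}, {"tx": 0, "ty": -0.002, "tz": 0, "wx": 0, "wy": 0, "wz": 0, "jaw": 0}, {"tx": 0, "ty": -0.002, "tz": 0, "wx": 0, "wy": 0, "wz": 0, "jaw": 0}])

```text
t: 16.35
tool_pos: [0.4917, 0.0641, 0.0499]
orientation: [-3.141, -0.0, 1.844]
ft_force: [2.4, 0.0, 2.1]
grip_width: 0.234
gripper_force: 30.0
```

```bash
python3 -c "
from h import *
tray()"
```

```text
t 16.35 tray xy -0.0702 -0.0043 z 0.0499 yaw 0.0007 F tray 2.27 -0.63 2.12
```

send_rows(rows=[{"tx": 0, "ty": -0.001, "tz": 0, "wx": 0, "wy": 0, "wz": 0, "jaw": 0}, {"tx": 0, "ty": -0.002, "tz": 0, "wx": 0, "wy": 0, "wz": 0, "jaw": 0}, {"tx": 0, "ty": -0.002, "tz": 0, "wx": 0, "wy": 0, "wz": 0, "jaw": 0}])

```text
t: 16.65
tool_pos: [0.491, 0.0639, 0.05]
orientation: [3.141, -0.0, 1.843]
ft_force: [2.6, 1.2, 2.8]
grip_width: 0.233
gripper_force: 30.0
```

```bash
python3 -c "
from h import *
tray()"
```

```text
t 16.65 tray xy -0.071 -0.0043 z 0.05 yaw 0.0007 F tray 2.86 0.46 2.82
```

send_rows(rows=[{"tx": 0, "ty": -0.001, "tz": 0, "wx": 0, "wy": 0, "wz": 0, "jaw": 0}, {"tx": 0, "ty": -0.0015, "tz": 0, "wx": 0, "wy": 0, "wz": 0, "jaw": 0}, {"tx": 0, "ty": -0.0015, "tz": 0, "wx": 0, "wy": 0, "wz": 0, "jaw": 0}])

```text
t: 16.95
tool_pos: [0.4908, 0.0638, 0.0503]
orientation: [3.14, 0.0, 1.843]
ft_force: [4.5, 1.7, 1.8]
grip_width: 0.232
gripper_force: 30.0
```

```bash
python3 -c "
from h import *
tray()"
```

```text
t 16.95 tray xy -0.0711 -0.0043 z 0.0503 yaw 0.0006 F tray 4.83 0.46 1.84
```

Contact with the row at tray x ≈ -0.071. Stiffness is about 3 N/mm, so I'll build the force up gently.

send_rows(rows=[{"tx": 0, "ty": -0.0005, "tz": 0, "wx": 0, "wy": 0, "wz": 0, "jaw": 0}, {"tx": 0, "ty": -0.001, "tz": 0, "wx": 0, "wy": 0, "wz": 0, "jaw": 0}, {"tx": 0, "ty": -0.001, "tz": 0, "wx": 0, "wy": 0, "wz": 0, "jaw": 0}])

```text
t: 17.25
tool_pos: [0.4908, 0.0638, 0.0505]
orientation: [3.139, 0.0, 1.843]
ft_force: [6.4, 2.4, 2.7]
grip_width: 0.23
gripper_force: 30.0
```

```bash
python3 -c "
from h import *
tray()"
```

```text
t 17.25 tray xy -0.0712 -0.0043 z 0.0505 yaw 0.0006 F tray 6.81 0.62 2.66
```

send_rows(rows=[{"tx": 0, "ty": -0.0005, "tz": 0, "wx": 0, "wy": 0, "wz": 0, "jaw": 0}, {"tx": 0, "ty": -0.001, "tz": 0, "wx": 0, "wy": 0, "wz": 0, "jaw": 0}, {"tx": 0, "ty": -0.001, "tz": 0, "wx": 0, "wy": 0, "wz": 0, "jaw": 0}])

```text
t: 17.55
tool_pos: [0.4907, 0.0638, 0.0507]
orientation: [3.138, 0.0, 1.843]
ft_force: [5.4, 1.6, 2.1]
grip_width: 0.235
gripper_force: 30.0
```

```bash
python3 -c "
from h import *
tray()
import numpy as np
im,C,s=shot('wrist','w6')
print('plate+row check'); tray()
hsv=cv2.cvtColor(im,cv2.COLOR_BGR2HSV)
ye=(hsv[...,0]>15)&(hsv[...,0]<35)&(hsv[...,1]>50)&(hsv[...,2]>110); ye[345:]=0; ye[:90]=0
ys,xs=np.nonzero(ye); w=ray(C,np.c_[xs,ys],.02)-tc; a,b=w@X,w@Y; k=(abs(a)<.14)&(abs(b)<.09); a,b=a[k],b[k]
for lo in np.arange(-.08,.08,.01):
    j=(b>=lo)&(b<lo+.01)
    if j.sum()>5: print(round(lo,3),j.sum(),a[j].min().round(4),a[j].max().round(4))
"
```

```text
t 17.55 tray xy -0.0713 -0.0043 z 0.0507 yaw 0.0005 F tray 5.6 0.08 2.14
plate+row check
t 17.6 tray xy -0.0713 -0.0043 z 0.0507 yaw 0.0005 F tray 6.09 -0.74 2.85
-0.06 20 -0.1258 -0.1128
-0.05 340 -0.1266 -0.1092
-0.04 476 -0.1265 -0.1057
-0.03 563 -0.1264 -0.1023
-0.02 665 -0.1267 -0.0955
-0.01 1024 -0.1267 -0.0881
-0.0 1116 -0.1267 -0.0881
0.01 1071 -0.1266 -0.0883
0.02 1152 -0.1266 -0.0881
0.03 929 -0.1267 -0.0885
0.04 703 -0.1257 -0.0883
0.05 459 -0.1064 -0.0875
```

send_rows(rows=[{"tx": 0, "ty": -0.001, "tz": 0, "wx": 0, "wy": 0, "wz": 0, "jaw": 0}, {"tx": 0, "ty": -0.002, "tz": 0, "wx": 0, "wy": 0, "wz": 0, "jaw": 0}, {"tx": 0, "ty": -0.002, "tz": 0, "wx": 0, "wy": 0, "wz": 0, "jaw": 0}])

```text
t: 17.9
tool_pos: [0.4906, 0.0637, 0.051]
orientation: [3.135, 0.0, 1.843]
ft_force: [7.0, 2.9, 2.5]
grip_width: 0.237
gripper_force: 30.0
```

```bash
python3 -c "
from h import *
tray(); arm.get_image('wrist'); tray(); arm.get_image('wrist');tray()"
```

```text
t 17.9 tray xy -0.0714 -0.0043 z 0.051 yaw 0.0004 F tray 7.52 0.95 2.45
t 17.95 tray xy -0.0714 -0.0044 z 0.0511 yaw 0.0004 F tray 7.43 0.31 2.6
t 18.0 tray xy -0.0714 -0.0044 z 0.051 yaw 0.0004 F tray 8.8 -0.32 1.57
```

send_rows(rows=[{"tx": 0, "ty": -0.001, "tz": 0, "wx": 0, "wy": 0, "wz": 0, "jaw": 0}, {"tx": 0, "ty": -0.002, "tz": 0, "wx": 0, "wy": 0, "wz": 0, "jaw": 0}, {"tx": 0, "ty": -0.002, "tz": 0, "wx": 0, "wy": 0, "wz": 0, "jaw": 0}, {"tx": 0, "ty": -0.002, "tz": 0, "wx": 0, "wy": 0, "wz": 0, "jaw": 0}, {"tx": 0, "ty": -0.002, "tz": 0, "wx": 0, "wy": 0, "wz": 0, "jaw": 0}, {"tx": 0, "ty": -0.002, "tz": 0, "wx": 0, "wy": 0, "wz": 0, "jaw": 0}])

```text
t: 18.6
tool_pos: [0.4905, 0.0637, 0.0514]
orientation: [3.133, 0.0, 1.843]
ft_force: [8.7, 2.9, 1.9]
grip_width: 0.234
gripper_force: 30.0
```

```bash
python3 -c "
from h import *
tray(); arm.get_image('wrist'); tray(); arm.get_image('wrist');tray()"
```

```text
t 18.6 tray xy -0.0715 -0.0044 z 0.0514 yaw 0.0004 F tray 9.14 0.51 1.94
t 18.65 tray xy -0.0715 -0.0044 z 0.0514 yaw 0.0003 F tray 8.89 0.35 1.18
t 18.7 tray xy -0.0715 -0.0044 z 0.0514 yaw 0.0003 F tray 9.65 -0.05 1.84
```

send_rows(rows=[{"tx": 0, "ty": -0.001, "tz": 0, "wx": 0, "wy": 0, "wz": 0, "jaw": 0}, {"tx": 0, "ty": -0.001, "tz": 0, "wx": 0, "wy": 0, "wz": 0, "jaw": 0}, {"tx": 0, "ty": -0.001, "tz": 0, "wx": 0, "wy": 0, "wz": 0, "jaw": 0}, {"tx": 0, "ty": -0.001, "tz": 0, "wx": 0, "wy": 0, "wz": 0, "jaw": 0}, {"tx": 0, "ty": -0.001, "tz": 0, "wx": 0, "wy": 0, "wz": 0, "jaw": 0}, {"tx": 0, "ty": -0.001, "tz": 0, "wx": 0, "wy": 0, "wz": 0, "jaw": 0}, {"tx": 0, "ty": -0.001, "tz": 0, "wx": 0, "wy": 0, "wz": 0, "jaw": 0}, {"tx": 0, "ty": -0.001, "tz": 0, "wx": 0, "wy": 0, "wz": 0, "jaw": 0}, {"tx": 0, "ty": -0.001, "tz": 0, "wx": 0, "wy": 0, "wz": 0, "jaw": 0}, {"tx": 0, "ty": -0.001, "tz": 0, "wx": 0, "wy": 0, "wz": 0, "jaw": 0}])

```text
t: 19.7
tool_pos: [0.4905, 0.0636, 0.0516]
orientation: [3.132, 0.0, 1.843]
ft_force: [9.1, 3.6, 1.0]
grip_width: 0.233
gripper_force: 30.0
```

```bash
python3 -c "
from h import *
tray(); arm.get_image('wrist'); tray(); arm.get_image('wrist');tray()"
```

```text
t 19.7 tray xy -0.0716 -0.0044 z 0.0516 yaw 0.0003 F tray 9.74 0.98 0.99
t 19.75 tray xy -0.0715 -0.0044 z 0.0516 yaw 0.0003 F tray 10.09 0.3 2.01
t 19.8 tray xy -0.0715 -0.0044 z 0.0516 yaw 0.0003 F tray 9.87 1.13 1.85
```

The push held at about 7–10 N for over a second. Backing the rake off and lifting it.

send_rows(rows=[{"tx": 0, "ty": 0.003, "tz": 0, "wx": 0, "wy": 0, "wz": 0, "jaw": 0}, {"tx": 0, "ty": 0.008, "tz": 0, "wx": 0, "wy": 0, "wz": 0, "jaw": 0}, {"tx": 0, "ty": 0.016, "tz": 0, "wx": 0, "wy": 0, "wz": 0, "jaw": 0}, {"tx": 0, "ty": 0.03, "tz": 0, "wx": 0, "wy": 0, "wz": 0, "jaw": 0}, {"tx": 0, "ty": 0.05, "tz": -0.01, "wx": 0, "wy": 0, "wz": 0, "jaw": 0}, {"tx": 0, "ty": 0.06, "tz": -0.04, "wx": 0, "wy": 0, "wz": 0, "jaw": 0}, {"tx": 0, "ty": 0.06, "tz": -0.08, "wx": 0, "wy": 0, "wz": 0, "jaw": 0}, {"tx": 0, "ty": 0.06, "tz": -0.13, "wx": 0, "wy": 0, "wz": 0, "jaw": 0}, {"tx": 0, "ty": 0.06, "tz": -0.18, "wx": 0, "wy": 0, "wz": 0, "jaw": 0}, {"tx": 0, "ty": 0.06, "tz": -0.21, "wx": 0, "wy": 0, "wz": 0, "jaw": 0}, {"tx": 0, "ty": 0.06, "tz": -0.22, "wx": 0, "wy": 0, "wz": 0, "jaw": 0}, {"tx": 0, "ty": 0.06, "tz": -0.22, "wx": 0, "wy": 0, "wz": 0, "jaw": 0}])

```text
t: 21.0
tool_pos: [0.516, 0.0709, 0.1598]
orientation: [3.141, -0.0, 1.844]
ft_force: [-0.3, 0.3, -2.3]
grip_width: 0.236
gripper_force: 30.0
```

```bash
python3 -c "
from h import *
im,C,s=shot('wrist','w7'); tray()
hsv=cv2.cvtColor(im,cv2.COLOR_BGR2HSV)
ye=(hsv[...,0]>15)&(hsv[...,0]<35)&(hsv[...,1]>50)&(hsv[...,2]>110); ye[345:]=0
ys,xs=np.nonzero(ye); w=ray(C,np.c_[xs,ys],.02)-tc; a,b=w@X,w@Y; k=(abs(a)<.14)&(abs(b)<.09); a,b=a[k],b[k]
for lo in np.arange(-.08,.08,.01):
    j=(b>=lo)&(b<lo+.01)
    if j.sum()>5: print(round(lo,3),j.sum(),a[j].min().round(4),a[j].max().round(4))
print(s['tool_pos'],s['orientation'])
go([.529,-.2655,.158],np.pi/2-.06)
"
```

```text
t 21.05 tray xy -0.0457 -0.0041 z 0.1588 yaw 0.0008 F tray 0.14 -0.75 -1.95
-0.08 11 -0.1158 -0.1066
-0.07 130 -0.1166 -0.1062
-0.06 213 -0.1268 -0.1066
-0.05 309 -0.1267 -0.0865
-0.04 506 -0.1268 -0.0862
-0.03 504 -0.1267 -0.0867
-0.02 511 -0.1268 -0.0864
-0.01 513 -0.1265 -0.0862
-0.0 525 -0.1265 -0.0866
0.01 567 -0.1266 -0.0862
0.02 573 -0.1268 -0.0862
0.03 443 -0.1268 -0.0864
0.04 331 -0.1254 -0.0862
0.05 220 -0.1065 -0.0866
[0.5159533  0.07091972 0.15979752] [ 3.14136775e+00 -1.35393310e-04  1.84361887e+00]
t [-0.6552, -0.1549, 0.0015] w [-0.0005, -0.0001, 0.1059]
```

The row measures 40 mm wide, parallel and gapless. Carrying the rake back.

send_rows(rows=[{"tx": -0.02, "ty": -0.005, "tz": 0, "wx": 0, "wy": 0, "wz": 0.003, "jaw": 0}, {"tx": -0.06, "ty": -0.014, "tz": 0, "wx": 0, "wy": 0, "wz": 0.01, "jaw": 0}, {"tx": -0.12, "ty": -0.028, "tz": 0, "wx": 0, "wy": 0, "wz": 0.02, "jaw": 0}, {"tx": -0.19, "ty": -0.045, "tz": 0, "wx": 0, "wy": 0, "wz": 0.03, "jaw": 0}, {"tx": -0.26, "ty": -0.061, "tz": 0, "wx": 0, "wy": 0, "wz": 0.042, "jaw": 0}, {"tx": -0.33, "ty": -0.078, "tz": 0, "wx": 0, "wy": 0, "wz": 0.053, "jaw": 0}, {"tx": -0.4, "ty": -0.095, "tz": 0, "wx": 0, "wy": 0, "wz": 0.065, "jaw": 0}, {"tx": -0.47, "ty": -0.111, "tz": 0, "wx": 0, "wy": 0, "wz": 0.076, "jaw": 0}, {"tx": -0.54, "ty": -0.128, "tz": 0, "wx": 0, "wy": 0, "wz": 0.087, "jaw": 0}, {"tx": -0.6, "ty": -0.142, "tz": 0, "wx": 0, "wy": 0, "wz": 0.097, "jaw": 0}, {"tx": -0.64, "ty": -0.151, "tz": 0, "wx": 0, "wy": 0, "wz": 0.106, "jaw": 0}, {"tx": -0.655, "ty": -0.155, "tz": 0, "wx": 0, "wy": 0, "wz": 0.106, "jaw": 0}])

```text
t: 22.25
tool_pos: [0.5284, -0.2674, 0.1585]
orientation: [-3.14, -0.001, 1.508]
ft_force: [0.7, 0.7, -1.4]
grip_width: 0.233
gripper_force: 30.0
```

send_rows(rows=[{"tx": 0, "ty": 0, "tz": 0, "wx": 0, "wy": 0, "wz": 0, "jaw": 0}, {"tx": 0, "ty": 0, "tz": 0.03, "wx": 0, "wy": 0, "wz": 0, "jaw": 0}, {"tx": 0, "ty": 0, "tz": 0.07, "wx": 0, "wy": 0, "wz": 0, "jaw": 0}, {"tx": 0, "ty": 0, "tz": 0.11, "wx": 0, "wy": 0, "wz": 0, "jaw": 0}, {"tx": 0, "ty": 0, "tz": 0.15, "wx": 0, "wy": 0, "wz": 0, "jaw": 0}, {"tx": 0, "ty": 0, "tz": 0.18, "wx": 0, "wy": 0, "wz": 0, "jaw": 0}, {"tx": 0, "ty": 0, "tz": 0.194, "wx": 0, "wy": 0, "wz": 0, "jaw": 0}, {"tx": 0, "ty": 0, "tz": 0.194, "wx": 0, "wy": 0, "wz": 0, "jaw": 0}, {"tx": 0, "ty": 0, "tz": 0.194, "wx": 0, "wy": 0, "wz": 0, "jaw": 0}, {"tx": 0, "ty": 0, "tz": 0.194, "wx": 0, "wy": 0, "wz": 0, "jaw": 0}])

```text
t: 23.25
tool_pos: [0.5301, -0.2659, 0.0644]
orientation: [3.139, 0.001, 1.511]
ft_force: [0.7, -1.1, -2.1]
grip_width: 0.232
gripper_force: 30.0
```

```bash
python3 -c "
from h import *
s=arm.get_state(); print(s['tool_pos'],s['orientation'],s['ft_force'])
go([.529,-.2655,.0485],np.pi/2-.06)"
```

```text
[ 0.53009228 -0.26587835  0.06437542] [3.13923800e+00 1.17439387e-03 1.51068273e+00] [ 0.69647081 -1.10645069 -2.11915386]
t [0.0007, -0.0023, 0.0317] w [0.0007, 0.0004, -0.0]
```

send_rows(rows=[{"tx": 0, "ty": -0.002, "tz": 0.008, "wx": 0, "wy": 0, "wz": 0, "jaw": 0}, {"tx": 0, "ty": -0.002, "tz": 0.016, "wx": 0, "wy": 0, "wz": 0, "jaw": 0}, {"tx": 0, "ty": -0.002, "tz": 0.024, "wx": 0, "wy": 0, "wz": 0, "jaw": 0}, {"tx": 0, "ty": -0.002, "tz": 0.03, "wx": 0, "wy": 0, "wz": 0, "jaw": 0}, {"tx": 0, "ty": -0.002, "tz": 0.034, "wx": 0, "wy": 0, "wz": 0, "jaw": 0}, {"tx": 0, "ty": -0.002, "tz": 0.034, "wx": 0, "wy": 0, "wz": 0, "jaw": 0}, {"tx": 0, "ty": -0.002, "tz": 0.034, "wx": 0, "wy": 0, "wz": 0, "jaw": 0}])

```text
t: 23.95
tool_pos: [0.528, -0.2653, 0.0463]
orientation: [-3.141, -0.0, 1.51]
ft_force: [-2.0, 0.9, 0.4]
grip_width: 0.231
gripper_force: 30.0
```

```bash
python3 -c "
from h import *
for i in range(3):
    s=arm.get_state(); print(s['tool_pos'],s['ft_force'].round(2)); arm.get_image('wrist')"
```

```text
[ 0.5280038  -0.26534791  0.04630148] [-1.97  0.91  0.45]
[ 0.52799542 -0.26532516  0.046268  ] [-1.75  1.33  0.41]
[ 0.52803067 -0.26536133  0.04625863] [-1.82  1.39  1.52]
```

send_rows(rows=[{"tx": 0, "ty": 0, "tz": -0.001, "wx": 0, "wy": 0, "wz": 0, "jaw": 0}, {"tx": 0, "ty": 0, "tz": -0.001, "wx": 0, "wy": 0, "wz": 0, "jaw": 0.3}, {"tx": 0, "ty": 0, "tz": -0.001, "wx": 0, "wy": 0, "wz": 0, "jaw": 0.4}, {"tx": 0, "ty": 0, "tz": -0.001, "wx": 0, "wy": 0, "wz": 0, "jaw": 0.7}, {"tx": 0, "ty": 0, "tz": -0.001, "wx": 0, "wy": 0, "wz": 0, "jaw": 0.7}, {"tx": 0, "ty": 0, "tz": -0.001, "wx": 0, "wy": 0, "wz": 0, "jaw": 0.7}, {"tx": 0, "ty": 0, "tz": -0.001, "wx": 0, "wy": 0, "wz": 0, "jaw": 0.7}, {"tx": 0, "ty": 0, "tz": -0.001, "wx": 0, "wy": 0, "wz": 0, "jaw": 0.7}, {"tx": 0, "ty": 0, "tz": -0.001, "wx": 0, "wy": 0, "wz": 0, "jaw": 0.7}])

```text
t: 25.0
tool_pos: [0.5282, -0.2654, 0.0464]
orientation: [3.142, -0.0, 1.51]
ft_force: [-1.3, -0.1, 0.8]
grip_width: 0.697
gripper_force: 0.0
```

Released. Lifting straight up, then moving back for a check view.

send_rows(rows=[{"tx": 0, "ty": 0, "tz": -0.03, "wx": 0, "wy": 0, "wz": 0, "jaw": 0.7}, {"tx": 0, "ty": 0, "tz": -0.08, "wx": 0, "wy": 0, "wz": 0, "jaw": 0.7}, {"tx": 0, "ty": 0, "tz": -0.16, "wx": 0, "wy": 0, "wz": 0, "jaw": 0.7}, {"tx": 0, "ty": 0, "tz": -0.24, "wx": 0, "wy": 0, "wz": 0, "jaw": 0.7}, {"tx": 0, "ty": 0, "tz": -0.32, "wx": 0, "wy": 0, "wz": 0, "jaw": 0.7}, {"tx": -0.06, "ty": 0, "tz": -0.4, "wx": 0, "wy": 0, "wz": 0, "jaw": 0.7}, {"tx": -0.1, "ty": 0, "tz": -0.4, "wx": 0, "wy": 0, "wz": 0, "jaw": 0.7}, {"tx": -0.1, "ty": 0, "tz": -0.4, "wx": 0, "wy": 0, "wz": 0, "jaw": 0.7}, {"tx": -0.1, "ty": 0, "tz": -0.4, "wx": 0, "wy": 0, "wz": 0, "jaw": 0.7}])

```text
t: 25.9
tool_pos: [0.5246, -0.3149, 0.245]
orientation: [-3.139, -0.002, 1.51]
ft_force: [0.2, 0.7, -0.7]
grip_width: 0.698
gripper_force: 0.0
```

Run:
```python
from h import *
im,C,s=shot("wrist","w8"); print(s["t"],s["tool_pos"],s["ft_force"].round(1))
t,Ct,_=shot("top","top8")
hsv=cv2.cvtColor(im,cv2.COLOR_BGR2HSV)
m=((hsv[...,0]<25)&(hsv[...,1]>130)&(hsv[...,2]>150)).astype(np.uint8)
for c in cv2.findContours(m,cv2.RETR_EXTERNAL,cv2.CHAIN_APPROX_NONE)[0]:
    if cv2.contourArea(c)<800: continue
    r=cv2.minAreaRect(ray(C,c[:,0],.036).astype(np.float32))
    if abs(r[0][1]+.266)<.05: print("head",r)
v=np.hstack([cv2.resize(im[60:300,180:480],(375,300)),cv2.resize(t[140:320,220:520],(500,300))]); cv2.imwrite("pics/chk.png",cv2.resize(v,(790,271)))
```

```text
25.9 [ 0.52461258 -0.31488838  0.24495226] [ 0.2  0.7 -0.7]
head ((0.4696155786514282, -0.2947002947330475), (0.10923261940479279, 0.015851257368922234), 84.62016296386719)
head ((0.5277470946311951, -0.2654631733894348), (0.1288679987192154, 0.02915365993976593), 86.61151885986328)
head ((0.757047176361084, -0.27413156628608704), (0.013426237739622593, 0.13285742700099945), 0.1811424046754837)
head ((0.8322613835334778, -0.28482094407081604), (0.02788628078997135, 0.17458635568618774), 9.632218360900879)
```

View pics/chk.png

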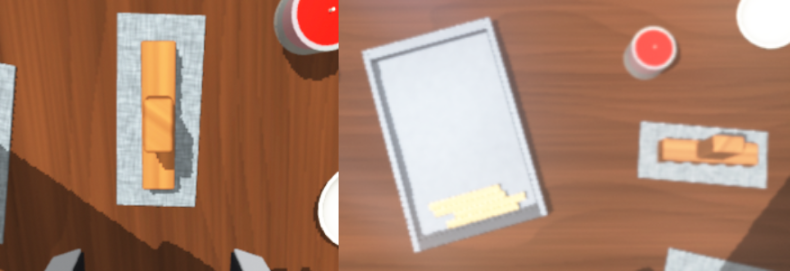

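The left half shows the rake upright and centred on the mat at about (158,115), measured at (0.528, -0.265) against the mat's (0.529, -0.266). The right half shows the four sticks in a tight row at the bar at (478,205). Everything is in place, so I'm handing in.

```bash
python3 -c "
from bench import arm
print(arm.close_job())"
```

```text
the job is handed in; nothing more can be done
None
```

I handed the job in at about 26 s of robot time; it returned no verdict. The four sticks measure as a gapless, parallel row at the bar, snugged with an estimated 7–10 N for over a second, and the rake stands released about 1 mm from the mat's centre.

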